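# Size a gold ring on the ring stick

### The arm

A 7-joint arm with a two-finger parallel gripper is mounted at the origin on the work surface. World frame = base frame: x ahead of the robot, y to its left, z up, the work surface at z = 0. Lengths are in m, angles in degrees, forces in N, time in s.
With the tool pointing down it reaches from about 0.425 to 1.025 m from the base axis. Payload 3.6 kg.
Tool frame: the origin (TCP) lies midway between the tips of the shut fingers; the grasp point (between the pads) lies 19 mm behind it; z points along the fingers, y is the line along which they close (so a half turn about z gives the same grasp; the last joint's range is limited). The gripper opens to 85 mm and grips with 20 to 120 N. Pads are 22 mm wide; open, the fingers measure 114 mm over their backs; the gripper's body (76 mm by 85 mm) begins 54 mm behind the grasp point. The pads swing forward as they close: fully open they stand 13 mm farther back than shut.
Start: joints at [70.617, 33.873, 2.773, 92.16, -1.908, 54.013, -1.931], TCP at [0.176, -0.703, 0.231] pointing down, gripper open.
Joint ranges: [-153.93, 153.93], [-27.13, 128.08], [-72.61, 78.16], [10.71, 143.7], [-87.88, 267.88], [4.46, 118.87], [-176.78, 176.78]. Speed limits (degrees/s): [147.25, 147.25, 180, 180, 180, 180, 180].

### API

Orientations are given as a 3x3 rotation matrix whose columns are the frame's x, y, z axes.
In Python, from workcell import manip gives the robot as it stands.
- The arm moves only by the shell command python3 inch.py 'ROWS' [FORCE]. ROWS is a JSON object with one list for each field, all of the same length, 1 to 20, a row being the entries at one place: tx, ty, tz (the shift in m), yaw (a turn about the tool's z in degrees), jaw (the opening from 0.0 (shut) to 1.0 (fully open)); each row is the pose to reach, as a shift and turn from the pose commanded when the command began, along the tool's axes at that moment; what a row does not reach only later rows make up. A row lasts 1/10 s, in which the tool goes at most 0.05 m and 8.59 degrees, less where a joint would pass 70% of its speed; a pose out of reach is approached as far as the arm can. The fingers move at their own pace and stop on an object; FORCE is the grip in N (left out, the last holds). Time passes only in rows, so rows that do not move let the fingers close. It prints the time, the measured TCP pose, the force, the opening and the grip force at its end. Input that does not fit is refused with a message, and nothing moves.
- manip.get_state(): the state, without advancing time (a new reading comes with each control period).
- manip.snapshot(name): name is "side" or "top" or "wrist"; returns a dict with "pixels" (384x512x3 uint8, blue, green, red), "fx", "fy", "cx", "cy" (pixels), "k1" (the pictures are not rectified: a ray, as slopes to the right and down, at radius r is drawn at 1 + k1 r^2 times it, then the intrinsics apply), "rvec" (rotation vector, rad) and "tvec" (3), from world to camera coordinates, as OpenCV has them. Camera axes: x right, y down, z forward; pixel columns grow to the right and rows downward; lengths in m; the calibration is good to about 2 mm. A picture is of the moment at which its call begins. There is no depth.
- manip.close_job(): hands the job in; it is judged then, once.
The state is a dict: "time": time; "joint_pos": joint angles; "joint_velocities": joint speeds; "tau": joint torques, N m; "eef_pos": TCP position; "tool_rot": TCP orientation; "contact_force": force on the tool from outside, world axes, zero at the start; "ft_torque": the same for the moment, N m; "width": opening from 0.0 (shut) to 1.0 (fully open); "finger_force": force on a finger pad.
Only numpy, scipy, OpenCV 4.12 (cv2) and the standard library are available. Lean on these libraries where they do the work, as an engineer would, in place of code of your own. Each camera call takes 0.05 s, during which the arm holds its last target. There are 200 camera calls.

### The job

Check the gold ring's size: drop it over the tip of the ring stick standing in its wooden stand and slide it down until the taper stops it, then let go of it. Then take hold of the stick, not the ring, draw it up out of the stand and turn it level with the ring still seated on it, and finish holding it like that, still, with the whole stick at least 15 cm above the bench so the mark can be read. Leave the silver ring, the hammer, the jar and the ring clamp where they are.

Things in the scene. Friction and masses are not known exactly. Their poses are not given: they have to be found in the camera images.
- gold_ring: plain wide gold-coloured band lying flat on the leather pad: outer diameter 22 mm, bore 17 mm, 7 mm wide, 14 g. Origin at the centre of its underside as it lies; z is the bore's axis. The silver-coloured ring of the same size on the same pad is not this one
- gold_ring_center (a point): centre of the gold ring (middle of its bore, 3.5 mm above the origin)
- stick: ring-sizing stick, 270 mm long, 0.14 to 0.24 kg, standing loose and upright in its stand, tip up. Origin at the centre of its butt, z along its axis to the tip. From the butt: walnut handle, 28 mm diameter up to 60 mm, narrowing to a 27 mm brass ferrule that ends at 85 mm, then a bright aluminium taper with dark size marks. Centre of mass about 123 mm from the butt
- stick_tip (a point): middle of the stick's tip, 270 mm from the butt. The taper runs straight from 24.5 mm diameter at 85 mm to 12 mm at the tip. It stops the gold ring with the ring's centre 191 to 199 mm from the butt; the ring then stays there by friction while the stick is turned gently, tip not pointing down
- stand: oak block 90 x 90 mm, 60 mm high, on a walnut foot 130 x 90 x 10 mm, screwed to the bench. A round upright hole in its middle, 29.2 mm wide and 50 mm deep, holds the stick's handle; the stick's butt stands on the hole's floor 10 mm above the bench. Origin at the centre of the underside, on the hole's axis, z up
- pad: fixed dark green leather pad, 110 x 170 mm, 4 mm thick, origin at the centre of its underside; the gold and the silver ring lie flat on it, 75 to 115 mm apart, either one left or right
- silver_ring: silver-coloured ring, same shape and size as the gold one, lying on the pad; leave it alone. Origin at the centre of its underside
- hammer: small hammer with a wooden handle lying on the bench beyond the work, about 240 mm long; leave it alone. Origin between head and handle end, on the underside
- jar: amber glass jar with a black cap, 52 mm wide, 62 mm high, at the left; leave it alone. Origin at the centre of its underside
- ring_clamp: wooden ring clamp, about 170 mm long, 30 mm wide, 21 mm high, lying on the bench at the right; leave it alone. Origin at the centre of its underside

How it is judged (in metres and radians):
On the way, in this order (a step that is already met when the one before it is completed fails the run):
1. the gold ring sits down on the taper where it stops, let go, with the stick still standing in its stand (z of gold_ring_center in the frame of stick between 0.183 and 0.205 m and x of gold_ring_center in the frame of stick between -0.005 and 0.005 m and y of gold_ring_center in the frame of stick between -0.005 and 0.005 m and angle between the z axis of gold_ring and the z axis of stick, either way round below 0.3 rad and contact force between gold_ring and the fingers below 0.05 N and height (world z) of stick below 0.016 m and angle between stick's own z axis and vertical below 0.1 rad), for 0.2 s.
2. the stick is drawn up clear of its stand with the ring on it (height (world z) of stick above 0.063 m and contact force between stick and stand below 0.05 N and contact force between stick and the fingers above 1 N and z of gold_ring_center in the frame of stick between 0.18 and 0.208 m and x of gold_ring_center in the frame of stick between -0.005 and 0.005 m and y of gold_ring_center in the frame of stick between -0.005 and 0.005 m and angle between the z axis of gold_ring and the z axis of stick, either way round below 0.3 rad), for 0.1 s.
At the end, for the whole second after the job is handed in: Stick held still (under 30 mm/s, 0.15 rad/s) by the gripper alone, within 20 degrees of level, both ends over 12 cm above the bench; gold ring still seated round the taper, its centre 180 to 208 mm from the butt (183 to 205 mm when let go), not touched by the fingers (angle between stick's own z axis and vertical between 1.22 and 1.92 rad and height (world z) of each of stick, stick_tip above 0.12 m and contact force between stick and the fingers above 1 N and contact force between stick and stand below 0.05 N and contact force between gold_ring and the fingers below 0.05 N and linear speed of stick below 0.03 m/s and angular speed of stick below 0.15 rad/s and z of gold_ring_center in the frame of stick between 0.18 and 0.208 m and x of gold_ring_center in the frame of stick between -0.005 and 0.005 m and y of gold_ring_center in the frame of stick between -0.005 and 0.005 m and angle between the z axis of gold_ring and the z axis of stick, either way round below 0.3 rad); the arm keeps its last pose, push and grip.
It fails at once if the silver ring is shifted more than 15 mm (distance of silver_ring from where it was at the start of the episode above 0.015 m).
It fails at once if the hammer is shifted more than 15 mm (distance of hammer from where it was at the start of the episode above 0.015 m).
It fails at once if the jar is shifted more than 15 mm (distance of jar from where it was at the start of the episode above 0.015 m).
It fails at once if the ring clamp is shifted more than 15 mm (distance of ring_clamp from where it was at the start of the episode above 0.015 m).
It also fails if it takes over 70 s, if anything falls off the work surface, if the arm or the gripper's body presses on something with over 40 N, if the wrist force passes 120 N, or if a joint passes its speed limit or range.

## Working session

There is one attempt and no reset: what is moved stays moved. The work goes in short steps, Python scripts to look and compute and a shell command to move; the robot and the scene stay as the last step left them, time stands still between calls to the robot, and variables do not carry over. Pictures are saved under pics/ and viewed, at most 10 in all, crops included, and the job is handed in when it is done.

```bash
ls; mkdir -p pics
cat > h.py <<'E'
import numpy as np, cv2
from workcell import manip
def snap(n,f=None):
    s=manip.snapshot(n)
    if f: cv2.imwrite('pics/'+f,s['pixels'])
    return s
def cam(s):
    K=np.array([[s['fx'],0,s['cx']],[0,s['fy'],s['cy']],[0,0,1.]]);R=cv2.Rodrigues(np.array(s['rvec'],float))[0];return K,R,np.array(s['tvec'],float)
def ray(s,u,v):
    K,R,t=cam(s);x=np.array([(u-s['cx'])/s['fx'],(v-s['cy'])/s['fy']]);d=x.copy()
    for _ in range(30): d=x/(1+s['k1']*(d@d))
    return -R.T@t,R.T@np.array([d[0],d[1],1])
def onz(s,u,v,z):
    c,d=ray(s,u,v);return c+d*(z-c[2])/d[2]
def proj(s,P):
    K,R,t=cam(s);c=R@np.array(P)+t;d=c[:2]/c[2];d=d*(1+s['k1']*(d@d));return d*[s['fx'],s['fy']]+[s['cx'],s['cy']]
def tri(obs):
    A=np.zeros((3,3));b=np.zeros(3)
    for s,u,v in obs:
        c,d=ray(s,u,v);d/=np.linalg.norm(d);M=np.eye(3)-np.outer(d,d);A+=M;b+=M@c
    return np.linalg.solve(A,b)
E
python3 - <<'E'
from h import *
a=snap('side','s0.png')['pixels'];b=snap('top','t0.png')['pixels'];c=snap('wrist','w0.png')['pixels']
im=np.zeros((600,800,3),np.uint8)
for k,(i,x) in enumerate(zip([a,b,c],[(0,0),(400,0),(0,300)])): im[x[1]:x[1]+300,x[0]:x[0]+400]=cv2.resize(i,(400,300),interpolation=cv2.INTER_AREA)
cv2.imwrite('pics/all0.png',im)
st=manip.get_state();print({k:np.round(v,3).tolist() for k,v in st.items()})
E
```

```text
inch.py
pics
workcell.py
{'time': 0.15, 'joint_pos': [70.618, 33.915, 2.77, 92.218, -1.909, 54.012, -1.931], 'joint_velocities': [-0.076, -0.135, -0.069, -0.261, 0.034, -0.067, 0.111], 'tau': [0.003, -54.925, 1.55, -19.845, 0.01, 0.006, -0.0], 'eef_pos': [0.176, -0.703, 0.23], 'tool_rot': [[0.97, 0.242, -0.001], [0.242, -0.97, 0.002], [-0.0, -0.002, -1.0]], 'contact_force': [0.133, 0.057, -0.908], 'ft_torque': [-0.009, 0.037, -0.038], 'finger_force': 0.0, 'width': 0.998}
```
View pics/all0.png

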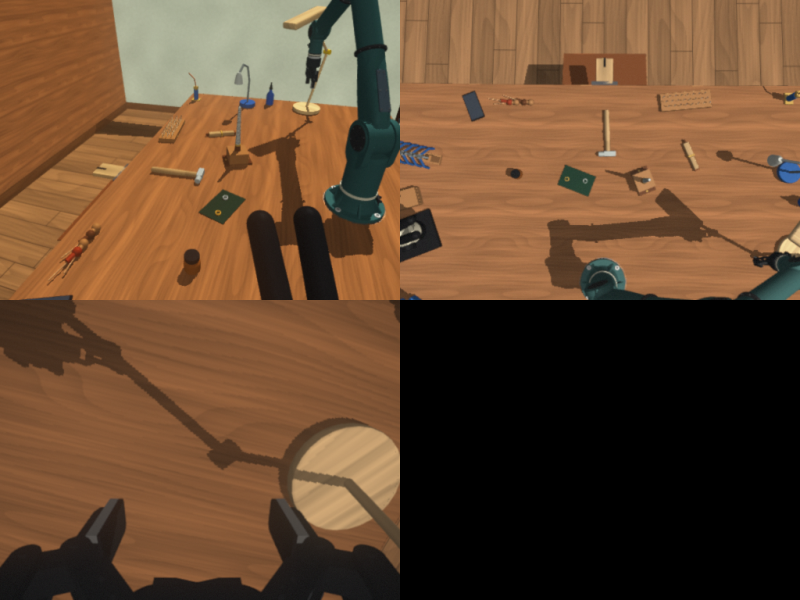

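Run:
```python
from h import *
im=np.zeros((600,800,3),np.uint8)
t=cv2.imread('pics/t0.png')[200:260,195:345];s=cv2.imread('pics/s0.png')[130:290,240:340]
t=cv2.resize(t,None,fx=5,fy=5,interpolation=cv2.INTER_CUBIC)
cv2.imwrite('pics/tc.png',t)
cv2.imwrite('pics/sc.png',cv2.resize(cv2.imread('pics/s0.png')[135:285,225:365],None,fx=4,fy=4,interpolation=cv2.INTER_CUBIC))
```

View pics/tc.png

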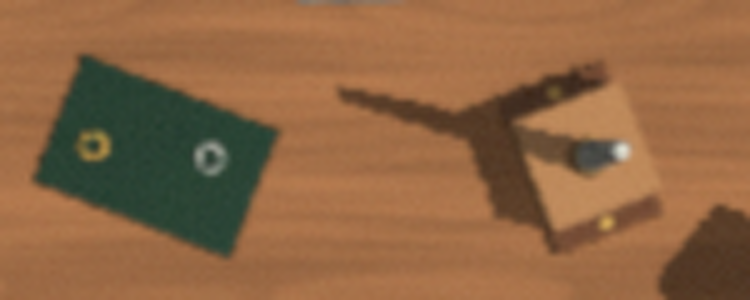

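View pics/sc.png

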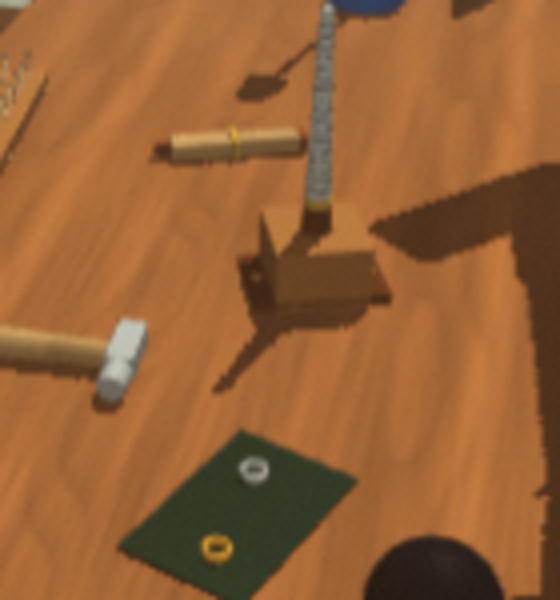

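The top crop shows the gold ring at crop (93,146), the silver at (210,158) and the stick tip at (621,151). The side crop shows gold at (217,548), silver at (254,470) and the tip at (328,8).

Run:
```python
from h import *
t=snap('top');s=snap('side')
T=lambda x,y:((x+.5)/5-.5+195,(y+.5)/5-.5+200)
S=lambda x,y:((x+.5)/4-.5+225,(y+.5)/4-.5+135)
for n,a,b,z in [('gold',(93,146),(217,548),.0075),('silver',(210,158),(254,470),.0075),('tip',(621,151),(328,8),.28)]:
    print(n,onz(t,*T(*a),z).round(4),onz(s,*S(*b),z).round(4),tri([(t,*T(*a)),(s,*S(*b))]).round(4))
for p in [(515,122),(625,78),(664,190),(555,250)]: print(onz(t,*T(*p),.07 if p[0]!=555 else .01).round(3))
for p in [(82,53),(280,128),(231,257),(33,180)]: print('pad',onz(t,*T(*p),.004).round(3))
print(manip.get_state()['eef_pos'],-cam(t)[1].T@cam(t)[2],-cam(s)[1].T@cam(s)[2])
w=snap('wrist');st=manip.get_state();R=np.array(st['tool_rot']);Rc=cam(w)[1].T
print('wristcam in tool',(R.T@(-Rc@cam(w)[2]-st['eef_pos'])).round(3),(R.T@Rc).round(3),w['fx'])
```

```text
gold [0.5066 0.1871 0.0075] [0.5071 0.1851 0.0075] [0.5066 0.1869 0.0093]
silver [0.4977 0.0938 0.0075] [0.4987 0.0917 0.0075] [0.498  0.0938 0.0093]
tip [ 0.5001 -0.1996  0.28  ] [ 0.5005 -0.1999  0.28  ] [ 0.5003 -0.1995  0.2802]
[ 0.526 -0.144  0.07 ]
[ 0.561 -0.229  0.07 ]
[ 0.475 -0.258  0.07 ]
[ 0.427 -0.18   0.01 ]
pad [0.581 0.198 0.004]
pad [0.522 0.038 0.004]
pad [0.42  0.076 0.004]
pad [0.479 0.235 0.004]
[ 0.17563766 -0.70300981  0.23074438] [0.46431547 0.00246279 1.93689863] [0.33514183 0.98387532 0.75637907]
wristcam in tool [ 0.08  -0.002 -0.142] [[-0.    -0.95  -0.313]
 [ 1.    -0.    -0.001]
 [ 0.001 -0.313  0.95 ]] 322.9406098563237
```

```bash
cat >> h.py <<'E'
def to(*P):
    st=manip.get_state();return (np.array(st['tool_rot']).T@(np.array(P)-st['eef_pos'])).round(4)
E
python3 -c "
from h import *
print(to(.5003,-.1997,.38))"
python3 inch.py '{"tx":[0, 0, 0, 0, 0.437, 0.437, 0.437, 0.437, 0.437, 0.437, 0.437, 0.437, 0.437, 0.437, 0.437, 0.437, 0.437, 0.437], "ty":[0, 0, 0, 0, -0.41, -0.41, -0.41, -0.41, -0.41, -0.41, -0.41, -0.41, -0.41, -0.41, -0.41, -0.41, -0.41, -0.41], "tz":[-0.15, -0.15, -0.15, -0.15, -0.15, -0.15, -0.15, -0.15, -0.15, -0.15, -0.15, -0.15, -0.15, -0.15, -0.15, -0.15, -0.15, -0.15], "yaw":[0, 0, 0, 0, 0, 0, 0, 0, 0, 0, 0, 0, 0, 0, 0, 0, 0, 0], "jaw":[0.6, 0.6, 0.6, 0.6, 0.6, 0.6, 0.6, 0.6, 0.6, 0.6, 0.6, 0.6, 0.6, 0.6, 0.6, 0.6, 0.6, 0.6]}'
python3 -c "
from h import *
print(to(.5003,-.1997,.38))
w=snap('wrist','w1.png');p=proj(w,(.5003,-.1997,.28));print(p,to(.5068,.1865,.108))
t=cv2.imread('pics/t0.png');st=snap('top');print(onz(st,371,198,.02),onz(st,371*1-9,180,.02),onz(st,380,215,.02))"
```

```text
[ 0.437  -0.4098 -0.1488]
time: 2.1
eef_pos: [0.5008, -0.1983, 0.3811]
tool_rot: [[0.969, 0.246, -0.0], [0.246, -0.969, -0.0], [-0.0, 0.0, -1.0]]
contact_force: [-0.4, -1.0, 0.1]
width: 0.606
finger_force: 0.0
[-0.0008  0.0012  0.0011]
[255.70590423 194.34583341] [ 0.1007 -0.3736  0.2728]
[ 0.6332462 -0.4385502  0.02     ] [ 0.70494107 -0.40399456  0.02      ] [ 0.56609968 -0.472837    0.02      ]
```

View pics/w1.png

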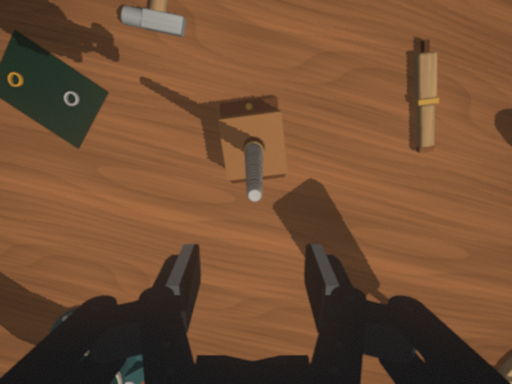

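The stick tip is at about (254.5,195), close to the prediction of (255.7,194.3). Next I hover over the gold ring.

```bash
python3 - <<'E'
from h import *
im=cv2.imread('pics/w1.png')[186:204,244:266].astype(int).min(2);y,x=np.nonzero(im>150);print(len(x),x.mean()+244,y.mean()+186)
w=snap('wrist');print(onz(w,x.mean()+244,y.mean()+186,.28),manip.get_state()['eef_pos'])
E
python3 inch.py '{"tx":[0.1, 0.1, 0.1, 0.1, 0.1, 0.1, 0.1, 0.1, 0.1, 0.1, 0.1, 0.1, 0.1, 0.1, 0.1, 0.1, 0.1], "ty":[-0.374, -0.374, -0.374, -0.374, -0.374, -0.374, -0.374, -0.374, -0.374, -0.374, -0.374, -0.374, -0.374, -0.374, -0.374, -0.374, -0.374], "tz":[0, 0, 0, 0, 0, 0, 0, 0, 0.272, 0.272, 0.272, 0.272, 0.272, 0.272, 0.272, 0.272, 0.272], "yaw":[0, 0, 0, 0, 0, 0, 0, 0, 0, 0, 0, 0, 0, 0, 0, 0, 0], "jaw":[0.6, 0.6, 0.6, 0.6, 0.6, 0.6, 0.6, 0.6, 0.6, 0.6, 0.6, 0.6, 0.6, 0.6, 0.6, 0.6, 0.6]}'
python3 - <<'E'
from h import *
w=snap('wrist','w2.png');p=proj(w,(.5068,.1865,.0075));print(p)
h=cv2.cvtColor(w['pixels'],cv2.COLOR_BGR2HSV);m=((h[...,1]>110)&(h[...,2]>100)&(h[...,0]>12)&(h[...,0]<35)).astype(np.uint8)
u,v=p.astype(int);m2=m*0;m2[v-40:v+40,u-40:u+40]=m[v-40:v+40,u-40:u+40]
c=cv2.findContours(m2,cv2.RETR_EXTERNAL,cv2.CHAIN_APPROX_NONE)[0];c=max(c,key=len);e=cv2.fitEllipse(c);print(e,onz(w,*e[0],.0085),to(.5068,.1865,.0075),manip.get_state()['eef_pos'])
cv2.imwrite('pics/w2c.png',cv2.resize(w['pixels'][v-60:v+60,u-80:u+80],None,fx=4,fy=4))
E
```

```text
88 254.17045454545453 195.27272727272728
[ 0.49783813 -0.20155914  0.28      ] [ 0.4992504  -0.20157126  0.38107157]
time: 3.95
eef_pos: [0.5084, 0.1873, 0.111]
tool_rot: [[0.971, 0.241, 0.003], [0.241, -0.971, 0.001], [0.004, -0.0, -1.0]]
contact_force: [0.3, -0.7, 0.3]
width: 0.601
finger_force: 0.0
[254.76054457 194.97647411]
((251.0071258544922, 196.60113525390625), (27.240436553955078, 28.11371612548828), 89.09394073486328) [0.50506372 0.18917519 0.0085    ] [-0.0022  0.0007  0.1037] [0.50836145 0.18758353 0.11120409]
```

View pics/w2c.png

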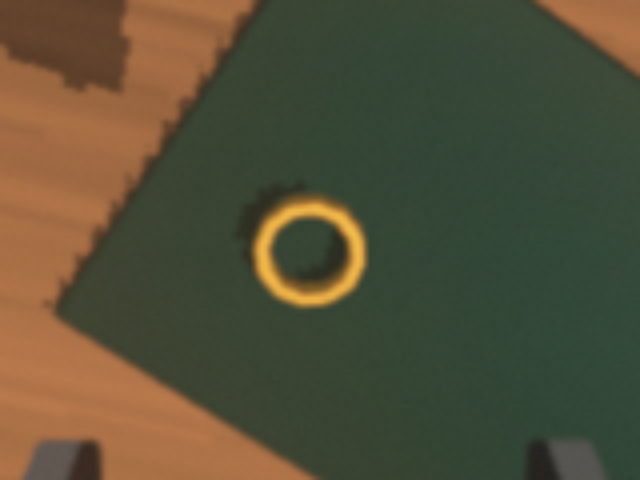

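The crop shows the gold ring at crop (310,252), clear of the fingers, with the silver ring outside the crop. I'll let the arm settle and measure again.

```bash
cat >> h.py <<'E'
def ringw(w,guess,z=.0085):
    p=proj(w,guess);h=cv2.cvtColor(w['pixels'],cv2.COLOR_BGR2HSV);m=((h[...,1]>110)&(h[...,2]>100)&(h[...,0]>12)&(h[...,0]<35)).astype(np.uint8)
    u,v=p.astype(int);m2=m*0;m2[v-40:v+40,u-40:u+40]=m[v-40:v+40,u-40:u+40]
    c=max(cv2.findContours(m2,cv2.RETR_EXTERNAL,cv2.CHAIN_APPROX_NONE)[0],key=len);e=cv2.fitEllipse(c);return e[0],onz(w,*e[0],z)
E
python3 inch.py '{"tx":[0.1, 0, 0, 0], "ty":[0, 0, 0, 0], "tz":[0, 0, 0, 0], "yaw":[0, 0, 0, 0], "jaw":[0.6, 0.6, 0.6, 0.6]}'
python3 - <<'E'
from h import *
w=snap('wrist');e,P=ringw(w,(.5068,.1865,.0075));print(e,P,manip.get_state()['eef_pos'],manip.get_state()['joint_velocities'],to(*P))
E
```

```text
time: 4.4
eef_pos: [0.5061, 0.187, 0.1104]
tool_rot: [[0.97, 0.243, 0.001], [0.243, -0.97, -0.0], [0.001, 0.0, -1.0]]
contact_force: [-0.3, 0.7, 0.4]
width: 0.603
finger_force: 0.0
(251.07794189453125, 193.42388916015625) [0.50527336 0.18930303 0.0085    ] [0.50725289 0.18750321 0.11066439] [-0.1283129   0.34667901  0.09567716 -1.26184778  0.13179748 -0.37030158
 -0.01809759] [-0.0017 -0.0022  0.1022]
```

```bash
python3 inch.py '{"tx":[-0.001, -0.001, -0.001, -0.001, -0.001, -0.001, -0.001], "ty":[-0.001, -0.001, -0.001, -0.001, -0.001, -0.001, -0.001], "tz":[0.03, 0.06, 0.085, 0.1, 0.1, 0.1, 0.1], "yaw":[0, 0, 0, 0, 0, 0, 0], "jaw":[0.5, 0.5, 0.5, 0.5, 0.5, 0.5, 0.5]}'
python3 - <<'E'
from h import *
w=snap('wrist');e,P=ringw(w,(.506,.188,.0075));print(e,P,manip.get_state()['eef_pos'],to(*P))
cv2.imwrite('pics/w3.png',w['pixels'])
E
```

```text
time: 5.15
eef_pos: [0.5067, 0.1886, 0.0106]
tool_rot: [[0.97, 0.242, 0.003], [0.242, -0.97, 0.001], [0.003, -0.001, -1.0]]
contact_force: [0.7, 0.5, -0.0]
width: 0.501
finger_force: 0.0
(253.28343200683594, 256.7687683105469) [0.50543393 0.18941099 0.0085    ] [0.50659171 0.18856935 0.01056625] [-0.0009 -0.0011  0.0021]
```

View pics/w3.png

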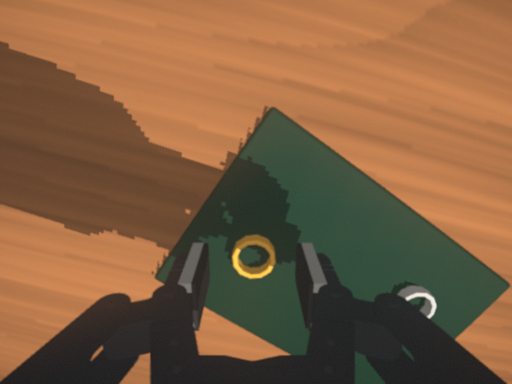

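The ring, at (253,257), is centred between the fingertips, which are at (200,248) and (307,248). Silver is clear at (418,302).

```bash
python3 inch.py '{"tx":[-0.001, -0.001, -0.001, -0.001, -0.001, -0.001, -0.001, -0.001, -0.001, -0.001], "ty":[0, 0, 0, 0, 0, 0, 0, 0, 0, 0], "tz":[0.006, 0.006, 0.006, 0.006, 0.006, 0.006, 0.006, 0.006, 0.006, 0.006], "yaw":[0, 0, 0, 0, 0, 0, 0, 0, 0, 0], "jaw":[0.5, 0.5, 0.5, 0.1, 0.1, 0.1, 0.1, 0.1, 0.1, 0.1]}' 30
python3 inch.py '{"tx":[0, 0, 0, 0, 0, 0], "ty":[0, 0, 0, 0, 0, 0], "tz":[-0.04, -0.08, -0.12, -0.12, -0.12, -0.12], "yaw":[0, 0, 0, 0, 0, 0], "jaw":[0.1, 0.1, 0.1, 0.1, 0.1, 0.1]}'
python3 - <<'E'
from h import *
w=snap('wrist');cv2.imwrite('pics/w4.png',cv2.resize(w['pixels'][200:320,176:336],None,fx=4,fy=4,interpolation=cv2.INTER_CUBIC))
E
```

```text
time: 6.2
eef_pos: [0.5051, 0.1883, 0.0043]
tool_rot: [[0.97, 0.243, 0.002], [0.243, -0.97, 0.001], [0.002, -0.0, -1.0]]
contact_force: [-0.8, 0.1, 7.4]
width: 0.229
finger_force: 30.6
time: 6.8
eef_pos: [0.5037, 0.1872, 0.1224]
tool_rot: [[0.97, 0.242, -0.002], [0.242, -0.97, -0.001], [-0.002, 0.001, -1.0]]
contact_force: [-0.4, -0.4, -0.8]
width: 0.23
finger_force: 29.4
```

View pics/w4.png

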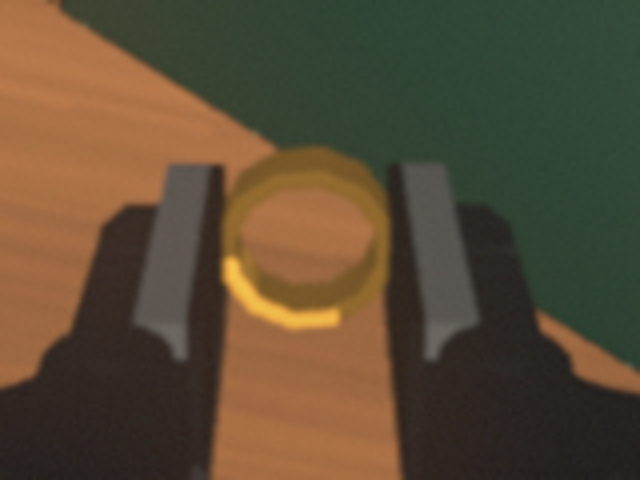

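The ring is held level between the pads; its top face is centred at about (252,262). Next I compute its tool-frame offset and move over the stick.

```bash
python3 - <<'E'
from h import *
w=snap('wrist');st=manip.get_state();R=np.array(st['tool_rot']);
z=st['eef_pos'][2]+.0067
print('ring in tool',R.T@(onz(w,252.1,262.1,z)-st['eef_pos']))
print(to(.4998,-.199,.38))
E
python3 inch.py '{"tx":[0, 0, 0, 0, 0, 0, 0], "ty":[0, 0, 0, 0, 0, 0, 0], "tz":[-0.258, -0.258, -0.258, -0.258, -0.258, -0.258, -0.258], "yaw":[0, 0, 0, 0, 0, 0, 0], "jaw":[0.1, 0.1, 0.1, 0.1, 0.1, 0.1, 0.1]}'
python3 -c "
from h import *
print(to(.4998,-.199,.38),to(.4998,-.199,.31))"
```

```text
ring in tool [ 0.00088705 -0.00153862 -0.00670353]
[-0.098   0.3741 -0.2576]
time: 7.6
eef_pos: [0.5052, 0.1883, 0.3822]
tool_rot: [[0.97, 0.242, 0.002], [0.242, -0.97, 0.001], [0.003, -0.0, -1.0]]
contact_force: [0.3, -0.2, -0.6]
width: 0.229
finger_force: 29.5
[-0.0991  0.3745  0.0019] [-0.0993  0.3745  0.0719]
```

```bash
python3 inch.py '{"tx":[-0.099, -0.099, -0.099, -0.099, -0.099, -0.099, -0.099, -0.099, -0.099, -0.099, -0.099, -0.099, -0.099, -0.099, -0.099, -0.099], "ty":[0.375, 0.375, 0.375, 0.375, 0.375, 0.375, 0.375, 0.375, 0.375, 0.375, 0.375, 0.375, 0.375, 0.375, 0.375, 0.375], "tz":[0, 0, 0, 0, 0, 0, 0, 0, 0, 0.03, 0.072, 0.072, 0.072, 0.072, 0.072, 0.072], "yaw":[0, 0, 0, 0, 0, 0, 0, 0, 0, 0, 0, 0, 0, 0, 0, 0], "jaw":[0.1, 0.1, 0.1, 0.1, 0.1, 0.1, 0.1, 0.1, 0.1, 0.1, 0.1, 0.1, 0.1, 0.1, 0.1, 0.1]}'
python3 - <<'E'
from h import *
w=snap('wrist');t=snap('top');st=manip.get_state()
print(st['eef_pos'],'tip pred',proj(w,(.5,-.2,.28)),'ring',proj(w,np.array(st['eef_pos'])+[0,0,.0067]))
a=cv2.resize(w['pixels'][180:300,186:326],None,fx=4,fy=4,interpolation=cv2.INTER_CUBIC)
cv2.imwrite('pics/w5.png',a)
E
```

```text
time: 9.2
eef_pos: [0.5002, -0.2001, 0.3107]
tool_rot: [[0.97, 0.243, 0.003], [0.243, -0.97, -0.001], [0.002, 0.002, -1.0]]
contact_force: [-0.0, -0.0, -0.6]
width: 0.23
finger_force: 29.5
[ 0.49981325 -0.20006083  0.31031   ] tip pred [254.63027611 231.30571188] ring [255.33438311 264.13455179]
```

View pics/w5.png

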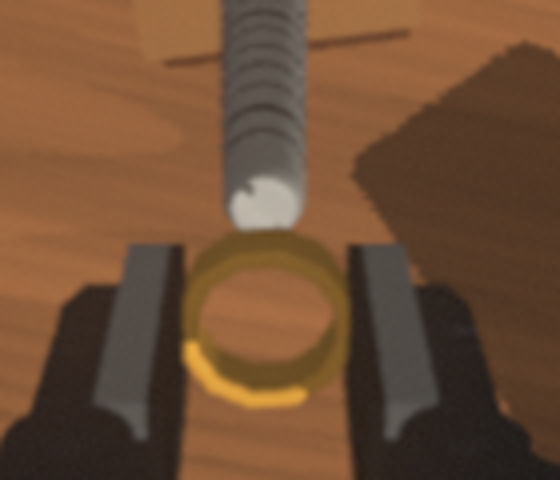

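The tip is at about (252,230) and the ring's top face at about (252,262). Both are shifted by the same camera bias and line up within 1 mm, so I shift -0.8 mm in x and descend.

```bash
python3 inch.py '{"tx":[-0.001, -0.001, -0.001, -0.001, -0.001, -0.001, -0.001], "ty":[0, 0, 0, 0, 0, 0, 0], "tz":[0.01, 0.02, 0.03, 0.04, 0.05, 0.05, 0.05], "yaw":[0, 0, 0, 0, 0, 0, 0], "jaw":[0.1, 0.1, 0.1, 0.1, 0.1, 0.1, 0.1]}'
python3 inch.py '{"tx":[0, 0, 0, 0, 0, 0, 0, 0], "ty":[0, 0, 0, 0, 0, 0, 0, 0], "tz":[0.01, 0.02, 0.03, 0.036, 0.042, 0.046, 0.046, 0.046], "yaw":[0, 0, 0, 0, 0, 0, 0, 0], "jaw":[0.1, 0.1, 0.1, 0.1, 0.1, 0.1, 0.1, 0.1]}'
python3 - <<'E'
from h import *
w=snap('wrist');s=snap('side')
a=cv2.resize(w['pixels'][180:300,186:326],(420,360),interpolation=cv2.INTER_CUBIC)
u,v=proj(s,(.5,-.2,.2)).astype(int)
b=cv2.resize(s['pixels'][v-60:v+60,u-60:u+60],(360,360),interpolation=cv2.INTER_CUBIC)
cv2.imwrite('pics/w6.png',np.hstack([a,b]))
E
```

```text
time: 10.0
eef_pos: [0.4983, -0.2001, 0.2589]
tool_rot: [[0.97, 0.242, -0.001], [0.242, -0.97, 0.0], [-0.001, -0.0, -1.0]]
contact_force: [-0.4, -0.2, -0.5]
width: 0.233
finger_force: 29.5
time: 10.8
eef_pos: [0.4985, -0.2002, 0.2134]
tool_rot: [[0.97, 0.242, 0.0], [0.242, -0.97, -0.0], [0.0, 0.0, -1.0]]
contact_force: [-0.1, -0.5, -0.2]
width: 0.229
finger_force: 29.5
```

View pics/w6.png

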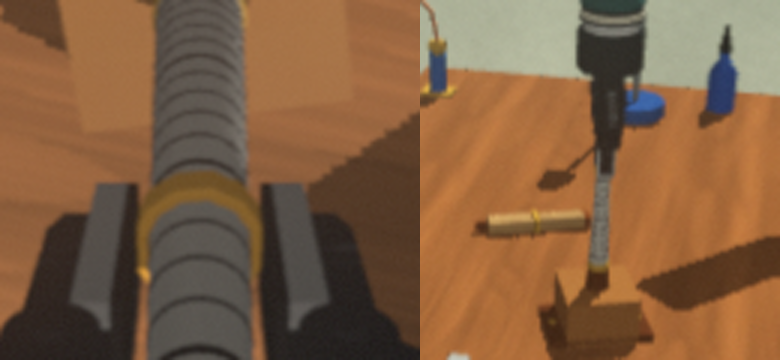

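The ring encircles the taper between the pads, and the stick is still upright in its stand. I descend a little more and release.

```bash
python3 inch.py '{"tx":[0, 0, 0, 0, 0, 0, 0, 0, 0], "ty":[0, 0, 0, 0, 0, 0, 0, 0, 0], "tz":[0.003, 0.003, 0.003, 0.003, 0.003, 0.003, 0.003, 0.003, 0.003], "yaw":[0, 0, 0, 0, 0, 0, 0, 0, 0], "jaw":[0.1, 0.1, 0.1, 0.4, 0.4, 0.4, 0.4, 0.4, 0.4]}'
python3 - <<'E'
from h import *
def gold(s):
    h=cv2.cvtColor(s['pixels'],cv2.COLOR_BGR2HSV);m=((h[...,1]>120)&(h[...,2]>60)&(h[...,0]>17)&(h[...,0]<32)).astype(np.uint8)
    return m
for n in('wrist','side'):
    s=snap(n);m=gold(s)
    for z in (.225,.215,.205,.195): print(n,z,proj(s,(.4995,-.2,z)).round(1))
    u,v=proj(s,(.4995,-.2,.205)).astype(int)
    k,l,st,c=cv2.connectedComponentsWithStats(m[v-60:v+60,u-60:u+60])
    for i in range(1,k):
        if st[i,4]>4: print(n,st[i]+[u-60,v-60,0,0,0],c[i]+[u-60,v-60])
    cv2.imwrite('pics/%s7.png'%n,s['pixels'])
print(manip.get_state()['contact_force'],manip.get_state()['eef_pos'])
E
```

```text
time: 11.8
eef_pos: [0.4984, -0.2002, 0.2103]
tool_rot: [[0.97, 0.242, -0.0], [0.242, -0.97, -0.0], [-0.0, 0.0, -1.0]]
contact_force: [0.5, -0.2, 0.2]
width: 0.395
finger_force: 0.0
wrist 0.225 [255.9 270.8]
wrist 0.215 [255.7 259.7]
wrist 0.205 [255.5 249.8]
wrist 0.195 [255.3 241. ]
wrist [232 230  41  29 202] [251.47524752 241.00990099]
wrist [259 232   5   3   7] [261.14285714 233.14285714]
side 0.225 [306.2 151.3]
side 0.215 [306.  153.9]
side 0.205 [305.9 156.5]
side 0.195 [305.8 159.1]
side [248 110   5   5  17] [250.11764706 111.82352941]
side [246 125  11   4  22] [250.95454545 127.13636364]
side [269 167  18   7  39] [279.33333333 169.71794872]
side [294 168   4   2   5] [295.4 168.4]
side [301 184   7   4  12] [304.         185.41666667]
[-0.66052875 -0.54165088  1.0190767 ] [ 0.498352   -0.20017869  0.21027645]
```

The ring has dropped about 6 mm from the fingers and sits roughly 197 mm from the butt, which is seated. Next I raise slightly and grip the stick above it.

```bash
python3 inch.py '{"tx":[0.001, 0.001, 0.001, 0.001, 0.001, 0.001, 0.001, 0.001, 0.001, 0.001], "ty":[0, 0, 0, 0, 0, 0, 0, 0, 0, 0], "tz":[-0.004, -0.008, -0.008, -0.008, -0.008, -0.008, -0.008, -0.008, -0.008, -0.008], "yaw":[0, 0, 0, 0, 0, 0, 0, 0, 0, 0], "jaw":[0.4, 0.4, 0.4, 0.05, 0.05, 0.05, 0.05, 0.05, 0.05, 0.05]}' 60
python3 inch.py '{"tx":[0, 0, 0, 0, 0, 0, 0, 0, 0, 0, 0, 0, 0, 0], "ty":[0, 0, 0, 0, 0, 0, 0, 0, 0, 0, 0, 0, 0, 0], "tz":[-0.01, -0.02, -0.03, -0.04, -0.05, -0.06, -0.07, -0.08, -0.09, -0.1, -0.11, -0.12, -0.12, -0.12], "yaw":[0, 0, 0, 0, 0, 0, 0, 0, 0, 0, 0, 0, 0, 0], "jaw":[0.05, 0.05, 0.05, 0.05, 0.05, 0.05, 0.05, 0.05, 0.05, 0.05, 0.05, 0.05, 0.05, 0.05]}'
python3 - <<'E'
from h import *
s=snap('side','side8.png');w=snap('wrist','wrist8.png');a=snap('top','top8.png')
h=cv2.cvtColor(w['pixels'],cv2.COLOR_BGR2HSV);m=((h[...,1]>120)&(h[...,2]>60)&(h[...,0]>17)&(h[...,0]<32)).astype(np.uint8)
k,l,st,c=cv2.connectedComponentsWithStats(m)
print([ (x[:5].tolist()) for x in st[1:] if x[4]>8])
print(to(.12,-.58,.34),to(.12,-.58,.232))
E
```

```text
time: 12.9
eef_pos: [0.4998, -0.2, 0.2187]
tool_rot: [[0.97, 0.242, 0.001], [0.242, -0.97, -0.0], [0.001, 0.001, -1.0]]
contact_force: [-0.2, 1.2, 5.8]
width: 0.155
finger_force: 59.5
time: 14.3
eef_pos: [0.4993, -0.2, 0.3384]
tool_rot: [[0.97, 0.242, 0.0], [0.242, -0.97, -0.0], [0.0, 0.0, -1.0]]
contact_force: [0.1, -0.6, -0.9]
width: 0.153
finger_force: 58.8
[[426, 96, 29, 9, 175], [245, 103, 6, 7, 28], [241, 168, 25, 11, 62], [235, 226, 36, 14, 126]]
[-0.4597  0.277  -0.002 ] [-0.4596  0.2771  0.106 ]
```

```bash
python3 inch.py '{"tx":[-0.01, -0.03, -0.055, -0.085, -0.115, -0.145, -0.175, -0.205, -0.235, -0.265, -0.295, -0.325, -0.355, -0.385, -0.41, -0.43, -0.445, -0.455, -0.46, -0.46], "ty":[0.006, 0.018, 0.033, 0.051, 0.069, 0.087, 0.105, 0.123, 0.141, 0.159, 0.177, 0.195, 0.213, 0.231, 0.246, 0.258, 0.268, 0.274, 0.277, 0.277], "tz":[0, 0, 0, 0, 0, 0, 0, 0, 0, 0, 0, 0, 0, 0, 0, 0, 0, 0, 0, 0], "yaw":[0, 0, 0, 0, 0, 0, 0, 0, 0, 0, 0, 0, 0, 0, 0, 0, 0, 0, 0, 0], "jaw":[0.05, 0.05, 0.05, 0.05, 0.05, 0.05, 0.05, 0.05, 0.05, 0.05, 0.05, 0.05, 0.05, 0.05, 0.05, 0.05, 0.05, 0.05, 0.05, 0.05]}'
python3 inch.py '{"tx":[0, 0, 0, 0, 0, 0, 0, 0, 0, 0, 0], "ty":[0, 0, 0, 0, 0, 0, 0, 0, 0, 0, 0], "tz":[0.01, 0.025, 0.045, 0.065, 0.085, 0.1, 0.112, 0.118, 0.12, 0.12, 0.12], "yaw":[0, 0, 0, 0, 0, 0, 0, 0, 0, 0, 0], "jaw":[0.05, 0.05, 0.05, 0.05, 0.05, 0.05, 0.05, 0.05, 0.05, 0.05, 0.05]}'
python3 - <<'E'
from h import *
s=snap('side','side9.png');w=snap('wrist','wrist9.png');a=snap('top','top9.png')
h=cv2.cvtColor(w['pixels'],cv2.COLOR_BGR2HSV);m=((h[...,1]>120)&(h[...,2]>60)&(h[...,0]>17)&(h[...,0]<32)).astype(np.uint8)
k,l,st,c=cv2.connectedComponentsWithStats(m)
print([ (x[:5].tolist()) for x in st[1:] if x[4]>8])
cv2.imwrite('pics/chk.png',np.hstack([cv2.resize(i['pixels'],(400,300)) for i in (w,s)]))
E
```

```text
time: 16.45
eef_pos: [0.1195, -0.5802, 0.3381]
tool_rot: [[0.97, 0.241, -0.0], [0.241, -0.97, 0.001], [-0.0, -0.001, -1.0]]
contact_force: [0.9, 0.4, -1.2]
width: 0.158
finger_force: 58.8
time: 17.55
eef_pos: [0.1204, -0.5807, 0.219]
tool_rot: [[0.97, 0.242, 0.0], [0.242, -0.97, -0.001], [0.0, 0.002, -1.0]]
contact_force: [1.2, -0.0, -1.5]
width: 0.158
finger_force: 58.8
[[241, 168, 25, 11, 64], [235, 226, 36, 15, 143]]
```

```bash
python3 inch.py '{"tx":[0, 0, 0, 0, 0, 0], "ty":[0, 0, 0, 0, 0, 0], "tz":[0.003, 0.006, 0.008, 0.009, 0.01, 0.01], "yaw":[0, 0, 0, 0, 0, 0], "jaw":[0.05, 0.05, 0.05, 0.05, 0.05, 0.05]}' 60
python3 inch.py '{"tx":[0, 0, 0], "ty":[0, 0, 0], "tz":[0.001, 0.001, 0.001], "yaw":[0, 0, 0], "jaw":[0.05, 0.05, 0.05]}' 30
```

```text
time: 18.3
eef_pos: [0.1202, -0.5804, 0.2087]
tool_rot: [[0.97, 0.242, 0.0], [0.242, -0.97, -0.0], [-0.0, 0.0, -1.0]]
contact_force: [-0.5, 0.6, 1.6]
width: 0.16
finger_force: 59.5
time: 18.6
eef_pos: [0.1203, -0.5808, 0.2087]
tool_rot: [[0.97, 0.242, 0.0], [0.242, -0.97, -0.001], [0.0, 0.001, -1.0]]
contact_force: [0.0, 1.6, 6.1]
width: 0.155
finger_force: 60.7
```

```bash
python3 inch.py '{"tx":[0.01, 0.02, 0.03, 0.04, 0.05, 0.06, 0.07, 0.079, 0.088, 0.098, 0.107, 0.116, 0.125, 0.133, 0.142, 0.15, 0.158, 0.165, 0.165], "ty":[0, 0, 0, 0, 0, 0, 0, 0, 0, 0, 0, 0, 0, 0, 0, 0, 0, 0, 0], "tz":[0, 0, 0.0005, 0.001, 0.0025, 0.004, 0.0065, 0.009, 0.012, 0.0155, 0.0195, 0.0235, 0.028, 0.033, 0.0385, 0.0445, 0.0505, 0.057, 0.057], "yaw":[0, 0, 0, 0, 0, 0, 0, 0, 0, 0, 0, 0, 0, 0, 0, 0, 0, 0, 0], "jaw":[0.05, 0.05, 0.05, 0.05, 0.05, 0.05, 0.05, 0.05, 0.05, 0.05, 0.05, 0.05, 0.05, 0.05, 0.05, 0.05, 0.05, 0.05, 0.05]}' 20
python3 - <<'E'
from h import *
w=snap('wrist');s=snap('side');a=snap('top')
u,v=proj(s,(.2,-.55,.1)).astype(int);u2,v2=proj(a,(.2,-.55,.1)).astype(int);print(u,v,u2,v2)
c=lambda im,u,v,r:cv2.resize(im[max(v-r,0):v+r,max(u-r,0):u+r],(400,400))
cv2.imwrite('pics/chk.png',np.hstack([c(s['pixels'],u,v,75),cv2.resize(w['pixels'],(400,300))[:300] if 0 else cv2.resize(w['pixels'][120:384,100:420],(400,400))]))
E
```

```text
time: 20.5
eef_pos: [0.2819, -0.5391, 0.1491]
tool_rot: [[0.97, 0.245, 0.0], [0.245, -0.97, 0.002], [0.001, -0.001, -1.0]]
contact_force: [1.0, 0.8, 3.2]
width: 0.157
finger_force: 57.1
386 152 408 313
```

View pics/chk.png

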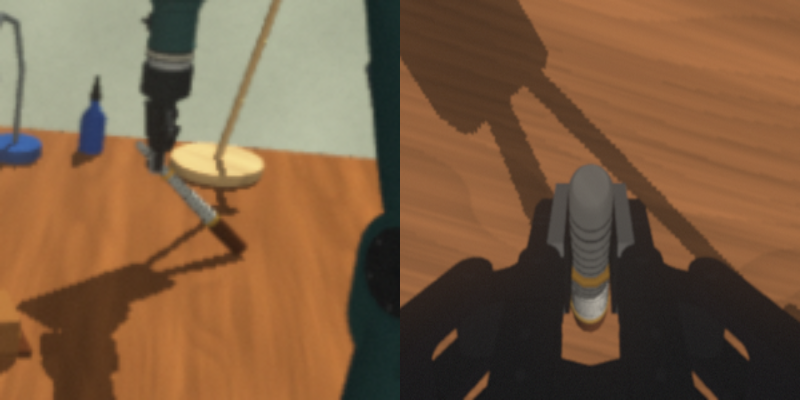

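The side view shows the stick leaning about 45° on its butt as planned, and the wrist view shows the ring still on the taper, clear of the pads. I continue the arc to 85°.

```bash
python3 inch.py '{"tx":[0.007, 0.014, 0.021, 0.027, 0.0335, 0.039, 0.0445, 0.0495, 0.054, 0.058, 0.062, 0.065, 0.068, 0.071, 0.073, 0.0745, 0.0745], "ty":[0, 0, 0, 0, 0, 0, 0, 0, 0, 0, 0, 0, 0, 0, 0, 0, 0], "tz":[0.007, 0.014, 0.0215, 0.029, 0.037, 0.045, 0.0535, 0.062, 0.071, 0.08, 0.0895, 0.0985, 0.108, 0.1175, 0.1275, 0.137, 0.137], "yaw":[0, 0, 0, 0, 0, 0, 0, 0, 0, 0, 0, 0, 0, 0, 0, 0, 0], "jaw":[0.05, 0.05, 0.05, 0.05, 0.05, 0.05, 0.05, 0.05, 0.05, 0.05, 0.05, 0.05, 0.05, 0.05, 0.05, 0.05, 0.05]}' 20
python3 inch.py '{"tx":[0, 0, 0, 0, 0], "ty":[0, 0, 0, 0, 0], "tz":[0, 0, 0, 0, 0], "yaw":[0, 0, 0, 0, 0], "jaw":[0, 0, 0, 0, 0]}' 120
```

```text
time: 22.35
eef_pos: [0.3521, -0.5212, 0.0117]
tool_rot: [[0.97, 0.243, -0.002], [0.243, -0.97, 0.002], [-0.001, -0.002, -1.0]]
contact_force: [-0.0, 0.5, 0.8]
width: 0.158
finger_force: 47.4
time: 22.85
eef_pos: [0.3531, -0.5222, 0.0136]
tool_rot: [[0.97, 0.243, 0.001], [0.243, -0.97, -0.001], [0.001, 0.001, -1.0]]
contact_force: [-2.3, 2.4, -0.9]
width: 0.091
finger_force: 118.5
```

The width fell from 0.158 to 0.091 under 120 N, so I'll check numerically how the stick sits.

Run:
```python
from h import *
st=manip.get_state();R=np.array(st['tool_rot']);p=np.array(st['eef_pos']);print(p,st['width'],st['contact_force'])
w=snap('wrist','wA.png');s=snap('side','sA.png');a=snap('top','tA.png')
for n,i in(('wrist',w),('side',s),('top',a)):
    h=cv2.cvtColor(i['pixels'],cv2.COLOR_BGR2HSV);print(n)
    for x in(.042,0,-.031,-.1,-.143,-.2,-.228):
        q=p+R@np.array([x,0,-.019 if x>-.02 else -.012]);print('  ',x,proj(i,q).round(1))
    for nm,m in(('gold',(h[...,1]>120)&(h[...,2]>60)&(h[...,0]>17)&(h[...,0]<32)),('gray',(h[...,1]<50)&(h[...,2]>75))):
        k,l,S,c=cv2.connectedComponentsWithStats(m.astype(np.uint8))
        u,v=proj(i,p+R@np.array([-.06,0,-.015]))
        print(nm,[x.tolist()for x,cc in zip(S[1:],c[1:]) if x[4]>5 and np.hypot(*(cc-[u,v]))<110])
```

```text
[ 0.35311408 -0.52222336  0.01362834] 0.09130405647917385 [-2.27368272  2.44608022 -0.92600026]
wrist
   0.042 [256.1 187.8]
   0 [255.8 278.3]
   -0.031 [255.4 323.8]
   -0.1 [255.  418.9]
   -0.143 [254.7 464.2]
   -0.2 [254.5 512.1]
   -0.228 [254.4 531.4]
gold [[235, 347, 35, 15, 161]]
gray [[225, 217, 55, 135, 3776]]
side
   0.042 [339.1 165.5]
   0 [348.6 165.5]
   -0.031 [355.4 167. ]
   -0.1 [371. 167.]
   -0.143 [380.7 167. ]
   -0.2 [393.5 167. ]
   -0.228 [399.7 167. ]
gold [[376, 135, 32, 12, 74], [268, 167, 19, 7, 43], [388, 166, 2, 6, 11]]
gray [[361, 32, 54, 98, 2850], [397, 71, 45, 64, 1458], [344, 128, 16, 8, 65], [347, 164, 2, 6, 7], [365, 166, 23, 6, 86], [350, 168, 12, 3, 19], [424, 237, 6, 5, 16]]
top
   0.042 [391.8 259.3]
   0 [394.7 269.9]
   -0.031 [396.3 277.7]
   -0.1 [401.1 295.3]
   -0.143 [404.1 306.4]
   -0.2 [408.2 321.2]
   -0.228 [410.2 328.5]
gold [[368, 197, 9, 5, 23], [315, 243, 3, 3, 6], [396, 286, 5, 3, 7]]
gray [[399, 266, 3, 6, 7], [394, 277, 6, 9, 31], [397, 288, 7, 13, 52], [430, 294, 1, 9, 9], [424, 341, 7, 7, 7], [341, 371, 6, 3, 6]]
```

The stick has slid back about 30 mm in the pads and is held only at its tip, with the ring and ferrule still in place along it. I'll lower it, release it onto the bench and regrasp it level by the ferrule.

```bash
python3 inch.py '{"tx":[0, 0, 0, 0, 0, 0], "ty":[0, 0, 0, 0, 0, 0], "tz":[0.003, 0.006, 0.009, 0.011, 0.011, 0.011], "yaw":[0, 0, 0, 0, 0, 0], "jaw":[0, 0, 0, 0, 0, 0]}' 60
python3 inch.py '{"tx":[0, 0, 0, 0, 0, 0, 0, 0, 0], "ty":[0, 0, 0, 0, 0, 0, 0, 0, 0], "tz":[0, 0, 0, 0, 0, 0, 0, 0, 0], "yaw":[0, 0, 0, 0, 0, 0, 0, 0, 0], "jaw":[0.08, 0.1, 0.12, 0.14, 0.16, 0.18, 0.2, 0.2, 0.2]}' 20
cat >> h.py <<'E'
def blobs():
    st=manip.get_state();R=np.array(st['tool_rot']);p=np.array(st['eef_pos'])
    for n,i in[(n,snap(n)) for n in('wrist','side','top')]:
        h=cv2.cvtColor(i['pixels'],cv2.COLOR_BGR2HSV);g=(h[...,1]>120)&(h[...,2]>60)&(h[...,0]>17)&(h[...,0]<32);a=(h[...,1]<50)&(h[...,2]>75)
        for nm,m in(('gold',g),('gray',a)):
            k,l,S,c=cv2.connectedComponentsWithStats(m.astype(np.uint8));u,v=proj(i,[.28,-.54,.012])
            for j in range(1,k):
                if S[j,4]>3 and (n=='wrist' or np.hypot(*(c[j]-[u,v]))<60): print(n,nm,S[j].tolist(),c[j].round(1),onz(i,*c[j],.012)[:2].round(3), 'tool',(R.T@(onz(i,*c[j],.012)-p))[:2].round(3))
    print(p)
E
python3 -c "
from h import *
blobs()"
```

```text
time: 23.6
eef_pos: [0.3529, -0.5229, 0.0064]
tool_rot: [[0.97, 0.242, 0.001], [0.242, -0.97, -0.001], [0.0, 0.001, -1.0]]
contact_force: [-3.1, 4.5, 29.4]
width: 0.073
finger_force: 126.3
time: 24.5
eef_pos: [0.3524, -0.5219, 0.0018]
tool_rot: [[0.97, 0.242, -0.0], [0.242, -0.97, 0.001], [-0.0, -0.001, -1.0]]
contact_force: [-0.0, -0.1, -0.3]
width: 0.198
finger_force: 0.1
wrist gray [213, 241, 18, 49, 468] [222.  263.5] [ 0.351 -0.506] tool [ 0.002 -0.016]
wrist gray [274, 241, 18, 49, 478] [282.1 263.8] [ 0.357 -0.533] tool [0.002 0.012]
wrist gray [240, 243, 31, 118, 3110] [255.6 304.2] [ 0.332 -0.527] tool [-0.021  0.   ]
wrist gray [226, 321, 2, 6, 11] [226.5 323.7] [ 0.317 -0.516] tool [-0.033 -0.015]
side gold [392, 137, 4, 5, 7] [393.6 139.1] [ 0.141 -0.944] tool [-0.307  0.358]
side gold [376, 138, 7, 6, 13] [379.  140.8] [ 0.217 -0.901] tool [-0.224  0.335]
side gold [383, 142, 7, 4, 14] [386.  143.6] [ 0.182 -0.871] tool [-0.25   0.298]
side gold [391, 142, 11, 5, 22] [395.7 144.6] [ 0.134 -0.87 ] tool [-0.296  0.285]
side gold [401, 142, 7, 4, 13] [404.1 143.4] [ 0.091 -
[... 339 characters left out ...]
[0.005 0.007]
side gray [366, 167, 22, 5, 91] [377.3 169.2] [ 0.227 -0.559] tool [-0.131  0.006]
side gray [351, 169, 11, 2, 22] [356.  169.5] [ 0.319 -0.533] tool [-0.035  0.002]
top gold [396, 286, 5, 3, 7] [398.1 287.1] [ 0.286 -0.54 ] tool [-0.069  0.001]
top gray [398, 266, 3, 13, 13] [398.5 272. ] [ 0.344 -0.542] tool [-0.013  0.018]
top gray [395, 279, 5, 7, 24] [396.9 282.4] [ 0.304 -0.535] tool [-0.05   0.001]
top gray [397, 288, 7, 13, 48] [399.8 293.7] [ 0.261 -0.545] tool [-0.095  0.   ]
top gray [430, 288, 1, 13, 13] [430. 294.] [ 0.261 -0.662] tool [-0.122  0.114]
top gray [432, 326, 4, 7, 7] [434. 329.] [ 0.129 -0.673] tool [-0.253  0.092]
[ 0.3524017  -0.52191624  0.00179658]
```

The stick lies on the bench along the tool's x axis, with the ring at x=-69 mm and the ferrule at about x=-180 mm. I raise, shift and regrasp.

```bash
python3 inch.py '{"tx":[0, 0, 0, 0, -0.04, -0.08, -0.12, -0.16, -0.175, -0.175, -0.175, -0.175], "ty":[0, 0, 0, 0, 0, 0, 0, 0, 0, 0, 0, 0], "tz":[-0.02, -0.05, -0.08, -0.08, -0.08, -0.08, -0.08, -0.08, -0.08, -0.08, -0.08, -0.08], "yaw":[0, 0, 0, 0, 0, 0, 0, 0, 0, 0, 0, 0], "jaw":[0.2, 0.2, 0.2, 0.6, 0.6, 0.6, 0.6, 0.6, 0.6, 0.6, 0.6, 0.6]}' 20
python3 -c "
from h import *
blobs()"
```

```text
time: 25.85
eef_pos: [0.1858, -0.5638, 0.0821]
tool_rot: [[0.969, 0.246, 0.002], [0.246, -0.969, 0.001], [0.002, -0.0, -1.0]]
contact_force: [0.6, -0.3, -0.2]
width: 0.602
finger_force: 0.0
wrist gold [229, 40, 34, 14, 388] [245.1  46.4] [ 0.286 -0.532] tool [ 0.105 -0.006]
wrist gold [225, 216, 37, 16, 433] [243.1 224.1] [ 0.171 -0.559] tool [-0.013 -0.008]
wrist gray [232, 0, 27, 40, 1012] [245.7  19.5] [ 0.301 -0.529] tool [ 0.12  -0.005]
wrist gray [227, 54, 34, 165, 4957] [244.1 138.3] [ 0.231 -0.545] tool [ 0.048 -0.007]
wrist gray [166, 245, 27, 50, 516] [179.  268.9] [ 0.124 -0.521] tool [-0.05  -0.057]
wrist gray [312, 245, 27, 50, 516] [325.1 269. ] [ 0.151 -0.628] tool [-0.05   0.054]
side gold [375, 138, 4, 3, 5] [376.4 139. ] [ 0.23  -0.923] tool [-0.046  0.359]
side gold [379, 140, 4, 4, 8] [380.4 141.5] [ 0.21  -0.893] tool [-0.058  0.325]
side gold [400, 142, 4, 4, 5] [401.2 143.6] [ 0.105 -0.891] tool [-0.158  0.297]
side gold [404, 142, 4, 4, 9] [405.6 143.1] [ 0.083 -0.903] tool [-0.183  0.304]
side gold [388, 167, 3, 6, 11] [389.3 169.3] [ 0.175 -0.571] tool [-0.012  0.005]
side gold [363, 168, 2, 4, 6] [363.7 169.7] [ 0.286 -0.539] tool [0.103 0.001]
side gray [390, 150, 1, 5, 5] [390. 152.] [ 0.165 -0.767] tool [-0.07   0.192]
side gray [347, 169, 16, 3, 24] [356.2 170.1] [ 0.318 -0.527] tool [ 0.137 -0.003]
side gray [366, 168, 23, 5, 82] [377.5 169.8] [ 0.226 -0.553] tool [ 0.041 -0.   ]
top gold [395, 287, 5, 2, 6] [396.7 287.2] [ 0.286 -0.534] tool [ 0.104 -0.004]
top gold [406, 315, 2, 3, 5] [406.6 316.2] [ 0.176 -0.569] tool [-0.011  0.003]
top gray [391, 268, 8, 19, 66] [394.  277.2] [ 0.324 -0.525] tool [ 0.143 -0.004]
top gray [396, 289, 11, 28, 141] [400.7 302.7] [ 0.226 -0.548] tool [ 0.043 -0.005]
top gray [418, 316, 6, 10, 17] [420.  320.6] [ 0.16 -0.62] tool [-0.039  0.048]
[ 0.18580563 -0.56380153  0.08211499]
```

```bash
python3 inch.py '{"tx":[-0.006, -0.006, -0.006, -0.006, -0.006, -0.006, -0.006, -0.006, -0.006, -0.006, -0.006, -0.006, -0.006, -0.006], "ty":[-0.004, -0.004, -0.004, -0.004, -0.004, -0.004, -0.004, -0.004, -0.004, -0.004, -0.004, -0.004, -0.004, -0.004], "tz":[0.02, 0.045, 0.07, 0.08, 0.08, 0.08, 0.08, 0.08, 0.08, 0.08, 0.08, 0.08, 0.08, 0.08], "yaw":[0, 0, 0, 0, 0, 0, 0, 0, 0, 0, 0, 0, 0, 0], "jaw":[0.6, 0.6, 0.6, 0.6, 0.6, 0.6, 0.15, 0.15, 0.15, 0.15, 0.15, 0.15, 0.15, 0.15]}' 60
python3 inch.py '{"tx":[0, 0, 0, 0, 0, 0, 0], "ty":[0, 0, 0, 0, 0, 0, 0], "tz":[-0.003, -0.008, -0.015, -0.022, -0.03, -0.03, -0.03], "yaw":[0, 0, 0, 0, 0, 0, 0], "jaw":[0.15, 0.15, 0.15, 0.15, 0.15, 0.15, 0.15]}'
python3 -c "
from h import *
blobs()"
```

```text
time: 27.4
eef_pos: [0.1762, -0.5628, 0.0036]
tool_rot: [[0.97, 0.242, 0.001], [0.242, -0.97, -0.002], [0.0, 0.002, -1.0]]
contact_force: [-0.9, 1.9, 4.9]
width: 0.282
finger_force: 58.5
time: 28.1
eef_pos: [0.176, -0.5623, 0.0327]
tool_rot: [[0.97, 0.242, 0.0], [0.242, -0.97, -0.001], [0.0, 0.001, -1.0]]
contact_force: [0.2, -0.1, -1.2]
width: 0.284
finger_force: 58.8
wrist gold [224, 0, 56, 11, 283] [251.2   2.7] [ 0.29  -0.532] tool [ 0.118 -0.002]
wrist gold [225, 262, 54, 27, 964] [251.7 276.9] [ 0.151 -0.567] tool [-0.025 -0.002]
wrist gray [228, 4, 47, 68, 2907] [251.8  38.2] [ 0.275 -0.536] tool [ 0.103 -0.002]
wrist gray [228, 72, 49, 52, 2404] [251.4  97.9] [ 0.249 -0.542] tool [ 0.076 -0.002]
wrist gray [226, 125, 51, 120, 5758] [251.7 183.9] [ 0.206 -0.553] tool [ 0.032 -0.002]
wrist gray [226, 241, 53, 29, 1099] [252. 256.] [ 0.165 -0.563] tool [-0.011 -0.002]
wrist gray [204, 242, 19, 48, 479] [213.4 264.3] [ 0.154 -0.543] tool [-0.016 -0.024]
wrist gray [281, 242, 20, 48, 488] [290.6 264.4] [ 0.165 -0.586] tool [-0.017  0.021]
wrist gray [216, 321, 4, 6, 14] [217.4 324.1] [ 0.113 -0.554] tool [-0.059 -0.023]
side gold [376, 139, 10, 6, 22] [380.8 141.5] [ 0.208 -0.893] tool [-0.049  0.328]
side gold [400, 142, 8, 4, 15] [403.4 143.3] [ 0.094 -0.897] tool [-0.161  0.305]
side gold [364, 163, 2, 3, 4] [364.8 164. ] [ 0.283 -0.599] tool [0.095 0.062]
side gray [367, 162, 23, 5, 81] [379.1 163.9] [ 0.219 -0.617] tool [0.028 0.063]
side gray [348, 164, 16, 2, 27] [356.1 164.6] [ 0.321 -0.583] tool [0.136 0.055]
top gold [397, 287, 5, 2, 7] [399.4 287.7] [ 0.284 -0.545] tool [0.109 0.009]
top gray [393, 268, 7, 19, 60] [395.9 277.6] [ 0.322 -0.532] tool [0.149 0.006]
top gray [398, 289, 12, 28, 140] [403.1 303.6] [ 0.223 -0.557] tool [0.047 0.007]
top gray [413, 317, 5, 9, 14] [414.6 321. ] [ 0.158 -0.599] tool [-0.027  0.032]
[ 0.17599516 -0.56230356  0.03269582]
```

```bash
python3 inch.py '{"tx":[0, 0, 0, 0, 0, 0, 0, 0, 0, 0, 0, 0, 0, 0, 0, 0, 0, 0, 0, 0], "ty":[0, 0, 0, 0, 0, 0, 0, 0, 0, 0, 0, 0, 0, 0, 0, 0, 0, 0, 0, 0], "tz":[-0.004, -0.012, -0.024, -0.038, -0.052, -0.066, -0.08, -0.094, -0.108, -0.122, -0.136, -0.148, -0.158, -0.165, -0.17, -0.172, -0.172, -0.172, -0.172, -0.172], "yaw":[0, 0, 0, 0, 0, 0, 0, 0, 0, 0, 0, 0, 0, 0, 0, 0, 0, 0, 0, 0], "jaw":[0.15, 0.15, 0.15, 0.15, 0.15, 0.15, 0.15, 0.15, 0.15, 0.15, 0.15, 0.15, 0.15, 0.15, 0.15, 0.15, 0.15, 0.15, 0.15, 0.15]}'
python3 -c "
from h import *
blobs()
s=snap('side');t=snap('top');w=snap('wrist');p=np.array(manip.get_state()['eef_pos']);R=np.array(manip.get_state()['tool_rot'])
for a in (0,5,10,-5):
  for x in(.0,.116,.19):
    q=p+R@np.array([x,0,-.012+x*np.tan(np.radians(a))]);print(a,x,proj(s,q).round(1),proj(t,q).round(1),proj(w,q).round(1))
for i,n in((s,'side'),(t,'top')):
  h=cv2.cvtColor(i['pixels'],cv2.COLOR_BGR2HSV);g=((h[...,1]>120)&(h[...,2]>60)&(h[...,0]>17)&(h[...,0]<32))|((h[...,1]<50)&(h[...,2]>75))
  u,v=proj(i,p+R@np.array([.08,0,-.012])).astype(int);k,l,S,c=cv2.connectedComponentsWithStats(g[v-45:v+45,u-45:u+45].astype(np.uint8))
  print(n,[(x.tolist(),(cc+[u-45,v-45]).round(1).tolist()) for x,cc in zip((S+[u-45,v-45,0,0,0])[1:],c[1:]) if x[4]>4])
"
```

```text
time: 30.25
eef_pos: [0.1759, -0.5619, 0.2039]
tool_rot: [[0.97, 0.242, -0.0], [0.242, -0.97, 0.001], [-0.0, -0.001, -1.0]]
contact_force: [-0.2, 0.0, -1.5]
width: 0.277
finger_force: 58.9
wrist gold [225, 0, 55, 11, 269] [251.    2.6] [ 0.328 -0.521] tool [ 0.157 -0.003]
wrist gold [226, 262, 54, 28, 965] [251.9 277. ] [ 0.044 -0.593] tool [-0.135 -0.002]
wrist gray [229, 4, 45, 12, 354] [251.4   9. ] [ 0.322 -0.523] tool [ 0.152 -0.002]
wrist gray [229, 15, 46, 29, 1181] [251.3  28.8] [ 0.306 -0.527] tool [ 0.134 -0.002]
wrist gray [228, 44, 47, 28, 1208] [251.5  57.4] [ 0.281 -0.533] tool [ 0.109 -0.002]
wrist gray [228, 72, 48, 27, 1187] [251.6  85.5] [ 0.255 -0.54 ] tool [ 0.082 -0.002]
wrist gray [228, 100, 48, 23, 1069] [252.  110.9] [ 0.231 -0.546] tool [ 0.058 -0.002]
wrist gray [228, 126, 48, 26, 1154] [251.5 138.4] [ 0.204 -0.552] tool [ 0.03  -0.002]
wrist gray [227, 151, 51, 94, 4320] [251.6 197.3] [ 0.142 -0.568] tool [-0.034 -0.002]
wrist gray [226, 241, 52, 29, 1073] [251.6 256.1] [ 0.071 -0.585] tool [-0.107 -0.002]
wrist gray [204, 242, 19, 48, 453] [213.3 264.2] [ 
[... 850 characters left out ...]
7.5 271.1] [ 256.8 -241.7]
5 0.0 [396.6 126.5] [422.5 325.4] [255.7 269.8]
5 0.116 [368.6 128.7] [412.4 291.7] [256.2  -6.8]
5 0.19 [350.8 130.2] [406.1 270.8] [ 256.3 -207.1]
10 0.0 [396.6 126.5] [422.5 325.4] [255.7 269.8]
10 0.116 [368.3 131.1] [411.4 291.4] [255.9   0. ]
10 0.19 [350.4 134. ] [404.6 270.5] [ 255.9 -176.8]
-5 0.0 [396.6 126.5] [422.5 325.4] [255.7 269.8]
-5 0.116 [369.2 124.1] [414.2 292.4] [257.  -23.7]
-5 0.19 [351.6 122.6] [409.  271.4] [ 257.4 -277.9]
side [([332, 81, 90, 52, 3576], [373.7, 104.1]), ([377, 133, 31, 14, 95], [392.1, 142.0])]
top [([406, 271, 9, 24, 73], [410.0, 282.9]), ([412, 295, 13, 30, 155], [417.9, 310.3]), ([431, 325, 8, 16, 24], [433.0, 331.0])]
```

```bash
python3 inch.py '{"tx":[0, 0, 0, 0, 0], "ty":[0, 0, 0, 0, 0], "tz":[0, 0, 0, 0, 0], "yaw":[0, 0, 0, 0, 0], "jaw":[0.15, 0.15, 0.15, 0.15, 0.15]}' && python3 -c "
from workcell import manip
print(manip.close_job())"
```

```text
time: 31.05
eef_pos: [0.176, -0.5621, 0.2043]
tool_rot: [[0.97, 0.242, -0.0], [0.242, -0.97, 0.0], [-0.0, -0.0, -1.0]]
contact_force: [-0.1, -0.4, -1.8]
width: 0.279
finger_force: 58.9
the job is handed in; nothing more can be done
None
```

The job is handed in with the gold ring seated about 195 mm from the butt and the stick held by its ferrule, still, within about 3° of level at roughly 0.21 m (camera estimates); on the way it slid about 30 mm in the grip, so I laid it on the bench and regripped it, and no verdict came back.

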